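# Hang a washed bracket on the empty arm of the drying tree

## Task

Turn the hanging tree until its empty arm points straight at the front edge of the worktop, then take the washed U bracket standing on the rubber mat and hang it on that arm: hole over the spigot, pressed down over the spring leaves until it sits fully home on the collar, with the arm still pointing to the front. The arm is springy and gives as you press, but lean on it with no more than about 2 kg or it bends for good. Leave the brackets already hung on their arms and the other things on the bench where they are.

Things in the scene. Friction and masses are not known exactly. Their poses are not given: they have to be found in the camera images.
- tree_base: Heavy fixed base of the hanging tree: round grey dish, 180 mm across, 13 mm high, with a 20 mm post. Origin on the tree's axis at the worktop; x points away from the robot (world x), so the worktop's front edge lies towards -x. A cluttered shelf overhangs from 0.67 m ahead of the robot, 0.4 m up: work at the tree's near side; any arm may be pushed.
- tree_rotor: Turning head of the tree: 48 mm hub on a friction bearing (0.15 N m, no end stop, stays where left) with four arms 90 degrees apart, one empty. An arm is two parallel flat steel strips, 14 mm wide, 12 mm high over both. Origin on the axis at the arms' mid height, 135 mm above the worktop; x points along the empty arm. The nut on the hub tops out 24 mm above the origin.
- empty_mid (a point): Middle of the empty arm's bare strips, 75 mm from the axis; they are bare from 40 to 118 mm, and a fingertip put down beside them can push the tree round either way. The arm is springy: it gives some millimetres when its spigot is pressed down (the spigot stays upright) and springs back; more than 20 N would bend it for good.
- empty_seat (a point): Centre of the top face of the 20 mm collar at the empty arm's end, 130 mm from the axis and 8 mm above the arm's mid height, where the bracket must sit; z is the spigot's axis (up), x points outwards along the arm.
- empty_tip (a point): Tip of the upright 9.5 mm spigot on the empty arm, 28 mm above the seat, pointed over its last 8 mm. Two spring leaves, left and right of it, widen it from 10 mm at 17 mm above the seat to 17 mm at the seat. A bracket's hole must be pressed down over them against growing resistance (9 to 13 N at the end, by friction; the arm bows meanwhile) to the collar; stopped short, it sticks part way.
- bracket: The bracket to hang: sheet-aluminium U, 50 mm wide (y), 30 mm deep (x), 45 mm high, open side down, 0.1 kg; standing on its two 3 mm legs on the dark rubber mat (120 x 140 x 3 mm). Top web 4 mm thick with a 13 mm round hole in its middle. Origin centred between the feet; z up. Can be gripped across the outer faces of its legs (50 mm, along its y). Legs go either side of the arm.
- bracket_eye (a point): Centre of the bracket's 13 mm hole at the underside of the web, 41 mm above the bracket's origin.
- hung_a: Another U bracket, same size and origin as the bracket, already hung on a full arm of the tree: the one 90 degrees anticlockwise (seen from above) from the empty arm. It sits on that arm's collar; it must stay hung.
- hung_b: Another U bracket, same size and origin as the bracket, already hung on a full arm of the tree: the one straight across from the empty arm. It sits on that arm's collar; it must stay hung.
- hung_c: Another U bracket, same size and origin as the bracket, already hung on a full arm of the tree: the one 90 degrees clockwise from the empty arm. It sits on that arm's collar; it must stay hung.
- solder_spool: Bystander: reel of solder wire standing on its dark flange, 53 mm across, 36 mm high, left of the tree's base. Origin under its centre.
- brush: Bystander: black pen-shaped brush, 132 mm long, lying in front of the tree's base. Origin under its centre.
- glue_yellow: Bystander: yellow tube, 124 x 38 x 28 mm, lying between tree and mat. Origin under its centre.

How it is judged (in metres and radians):
On the way, in this order (a step that is already met when the one before it is completed fails the run):
1. the empty arm points to the front edge of the worktop (within about 18 degrees) and the tree stands still (y of empty_seat in the frame of tree_base between -0.04 and 0.04 m and x of empty_seat in the frame of tree_base below -0.08 m and angular speed of tree_rotor below 0.1 rad/s), for 0.3 s.
2. the bracket is home on the collar of that arm (z of bracket_eye in the frame of empty_seat between -0.002 and 0.0015 m and horizontal distance between bracket_eye and empty_seat below 0.004 m), for 0.2 s.
At the end, for the whole second after the job is handed in: The bracket's hole sits on the empty arm's seat, at most 1.5 mm above it and within 4 mm of its middle; that arm points to the front edge of the worktop within about 22 degrees; the three other brackets are still seated on their arms; bracket and tree are at rest (all of step 2 and y of empty_seat in the frame of tree_base between -0.05 and 0.05 m and x of empty_seat in the frame of tree_base below -0.08 m and z of hung_a in the frame of tree_rotor between -0.038 and -0.028 m and z of hung_b in the frame of tree_rotor between -0.038 and -0.028 m and z of hung_c in the frame of tree_rotor between -0.038 and -0.028 m and linear speed of bracket below 0.02 m/s and angular speed of tree_rotor below 0.1 rad/s); the robot touches nothing.
It fails at once if the empty arm is pressed down by more than 4.4 mm, which takes some 22 N (it bends for good) (z of empty_seat in the frame of tree_rotor below 0.0036 m).
It fails at once if bracket, fingers or robot arm bear on the tree with more than 40 N in all, the squeeze of the leaves included (contact force between any of bracket, the fingers, the arm and tree_rotor above 40 N).
It fails at once if a hung bracket is knocked off or pulled up from its collar (z of any of hung_a, hung_b, hung_c in the frame of tree_rotor below -0.043 m or z of any of hung_a, hung_b, hung_c in the frame of tree_rotor above -0.024 m).
It fails at once if another thing on the bench is shifted by more than 30 mm (distance of any of solder_spool, brush, glue_yellow from where it was at the start of the episode above 0.03 m).
It also fails if it takes over 72 s, if anything falls off the work surface, if the arm or the gripper's body presses on something with over 40 N, if the wrist force passes 120 N, or if a joint passes its speed limit or range.

## Robot

A 6-joint arm with a two-finger parallel gripper is mounted at the origin on a cart in front of the work surface, level with it; the furniture and walls round the work are solid. World frame = base frame: x ahead of the robot, y to its left, z up, the work surface at z = 0. Lengths are in mm, angles in rad, forces in N, time in s.
With the tool pointing down it reaches from about 400 to 925 mm from the base axis. Payload 12.5 kg.
Tool frame: the origin (TCP) lies at the very end of the fingers, on their centre line; the grasp point (between the pads) lies 19 mm behind it; z points along the fingers, y is the line along which they close (so a half turn about z gives the same grasp; the last joint's range is limited). The gripper opens to 95 mm and grips with 3 to 60 N. Pads are 20 mm wide; open, the fingers measure 119 mm over their backs; the gripper's body (75 mm by 180 mm) begins 59 mm behind the grasp point.
Start: joints at [1.094, 0.491, 1.559, -0, 1.092, -0.106], TCP at [226.46, 582.548, 214.661] pointing down, gripper open.
Joint ranges: [-3.1, 3.1], [-0.84, 2.19], [0.05, 2.79], [-1.13, 4.28], [0.06, 2.93], [-2.69, 2.69]. Speed limits (rad/s): [2.22, 2.22, 2.79, 3.14, 3.14, 3.14].

## Interface

Orientations are given as [roll, pitch, yaw] about the fixed x, y, z axes, in that order (R = Rz(yaw) Ry(pitch) Rx(roll)).
In Python, from cell import env, optics, monitor gives the robot as it stands (env), with the cameras (optics) and the readings (monitor).
- The arm moves only by the shell command python3 steer.py 'ROWS'. ROWS is a JSON list of rows, 1 to 5 of them, each an object with the fields trans (a list: dx, dy, dz in shares of 300 mm (1.0 is 300 mm)), yaw (a turn about the tool's z in fractions of the full range, 1 being pi rad), finger_gap (the opening from 0.0 (shut) to 1.0 (fully open)); a field left out counts as zero (the opening has to be given); each row is the pose to reach, as a shift and turn from the pose commanded when the command began, along the tool's axes at that moment; what a row does not reach only later rows make up. A row lasts 1/12 s, in which the tool goes at most 41.7 mm and 0.125 rad, less where a joint would pass 70% of its speed; a pose out of reach is approached as far as the arm can. The fingers move at their own pace and stop on an object; the grip force is fixed at half the most. Time passes only in rows, so rows that do not move let the fingers close. It prints the time, the measured TCP pose, the force, the opening and the grip force at its end. Input that does not fit is refused with a message, and nothing moves.
- monitor.state(): the state, without advancing time (a new reading comes with each control period).
- optics.read_camera(name): name is "scene" or "top"; returns (picture, depth): 420x560x3 uint8, red, green, blue; 420x560 float32, mm along the optical axis (not along the pixel's ray), 0 where there is no reading.
- optics.camera_info(name): a dict with "vertical_fov" (degrees; the focal length in pixels is half the picture's height over the tangent of half this angle, whatever the lens; pixels are square), "cx", "cy" (the principal point, pixels), "dist_coeffs" ([k1, k2, p1, p2, k3] as OpenCV has them; the pictures are not rectified), "origin" and "attitude" of the camera in the world. Camera axes: x right, y down, z forward; pixel columns grow to the right and rows downward; lengths in mm; the calibration is good to about 2 mm. A picture is of the moment at which its call begins. camera_info takes no time and is no camera call.
- env.job_done(): hands the job in; it is judged then, once.
The state is a dict: "t": time; "joints": joint angles; "qvel": joint speeds; "tau": joint torques, N m; "eef_pos": TCP position; "tcp_rot": TCP orientation; "ft_force": force on the tool from outside, world axes, zero at the start; "moment": the same for the moment, N m; "opening": opening from 0.0 (shut) to 1.0 (fully open); "grip_force": force on a finger pad.
Only numpy, scipy, OpenCV 4.12 (cv2) and the standard library are available. Lean on these libraries where they do the work, as an engineer would, in place of code of your own. Each camera call takes 0.05 s, during which the arm holds its last target. There are 200 camera calls.

## Working session

There is one attempt and no reset: what is moved stays moved. The work goes in short steps, Python scripts to look and compute and a shell command to move; the robot and the scene stay as the last step left them, time stands still between calls to the robot, and variables do not carry over. Pictures are saved under pics/ and viewed, at most 10 in all, crops included, and the job is handed in when it is done.

```bash
ls; mkdir -p pics; python3 - <<'E'
from cell import env, optics, monitor
import cv2
print(monitor.state())
for n in("scene","top"):
    print(optics.camera_info(n))
    p,d=optics.read_camera(n); cv2.imwrite(f"pics/{n}0.png",p[...,::-1]); import numpy as np; np.save(f"pics/{n}0.npy",d)
E
```

```text
cell.py
pics
steer.py
{'t': 0.0, 'joints': array([ 1.09439101e+00,  4.91549141e-01,  1.55944202e+00, -3.04885435e-05,
        1.09170316e+00, -1.05606654e-01]), 'qvel': array([-0.00067856, -0.00037577, -0.0006856 , -0.00104101, -0.00038495,
        0.00119885]), 'tau': array([ 3.04597990e-03, -6.12638783e+01, -2.58186346e+01,  6.93333778e-02,
        4.81262757e-02, -1.43166412e-04]), 'eef_pos': array([226.35287464, 582.31154401, 214.07078136]), 'tcp_rot': array([-3.14049427e+00, -8.92375854e-05,  2.77080801e+00]), 'ft_force': array([-0.38519962,  0.44202775,  0.59351013]), 'moment': array([0.03440228, 0.05900122, 0.00672592]), 'grip_force': 0.0, 'opening': 0.9982277692759899}
{'vertical_fov': 54.77036307815469, 'cx': 278.92624102604077, 'cy': 209.3668241365155, 'dist_coeffs': array([-0.04084584,  0.        ,  0.        ,  0.        ,  0.        ]), 'origin': array([  69.28309489, -148.18896513,  831.68642808]), 'attitude': array([-2.4593209 ,  0.01244397, -1.08166845])}
{'vertical_fov': 42.212780501801426, 'cx': 280.7737884273045, 'cy': 212.84558804239867, 'dist_coeffs': array([-0.0930188,  0.       ,  0.       ,  0.       ,  0.       ]), 'origin': array([ 397.0562256 ,  123.3468347 , 1392.97783253]), 'attitude': array([-3.02154603,  0.01895566, -1.58602197])}
```

View pics/scene0.png

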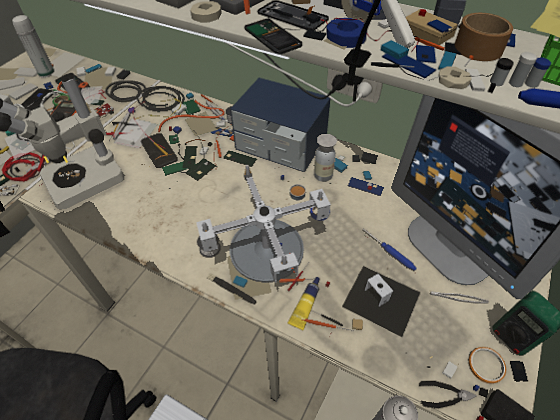

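View pics/top0.png

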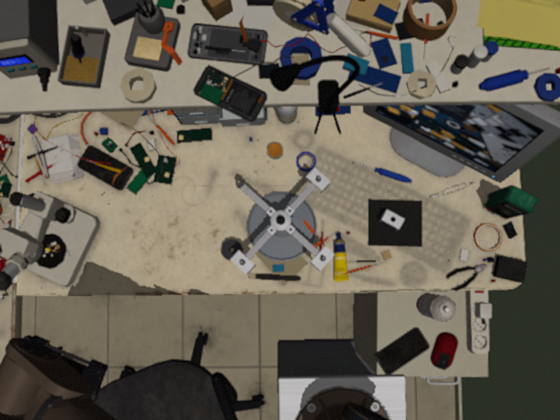

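The scene view shows the tree with its hub at about (264,212), the empty arm tip at (248,172) and the bracket on its mat at (378,288). In the top view the hub is at (281,220), the empty tip at (240,181) pointing away and to the left, and the bracket at (392,218). I'll enlarge both views.

```bash
cat > h.py <<'E'
import numpy as np, cv2
from scipy.spatial.transform import Rotation as R
from cell import env, optics, monitor
def cam(n):
    i=optics.camera_info(n); f=210/np.tan(np.radians(i["vertical_fov"])/2)
    K=np.array([[f,0,i["cx"]],[0,f,i["cy"]],[0,0,1]])
    return K,np.array(i["dist_coeffs"]),np.array(i["origin"]),R.from_euler("xyz",i["attitude"]).as_matrix()
def ray(n,uv):
    K,D,o,A=cam(n); q=cv2.undistortPoints(np.array([[uv]],float),K,D)[0,0]
    return o,A@np.array([q[0],q[1],1])
def atz(n,uv,z):
    o,d=ray(n,uv); return o+d*(z-o[2])/d[2]
def tri(a,b):  # scene px, top px
    o1,d1=ray("scene",a);o2,d2=ray("top",b)
    s=np.linalg.lstsq(np.c_[d1,-d2],o2-o1,rcond=None)[0]
    p,q=o1+s[0]*d1,o2+s[1]*d2
    return (p+q)/2,np.linalg.norm(p-q)
def proj(n,P):
    K,D,o,A=cam(n); P=(np.atleast_2d(P)-o)@A
    return cv2.projectPoints(P,np.zeros(3),np.zeros(3),K,D)[0][:,0]
def depthpt(n,uv,d):
    o,r=ray(n,uv); return o+r*d
def crop(img,x,y,w,h,s): return cv2.resize(img[y:y+h,x:x+w],None,fx=s,fy=s,interpolation=cv2.INTER_CUBIC)
E
python3 - <<'E'
from h import *
t=cv2.imread("pics/top0.png");s=cv2.imread("pics/scene0.png")
cv2.imwrite("pics/c_top.png",crop(t,225,160,200,130,4))
cv2.imwrite("pics/c_sc.png",crop(s,190,160,200,150,4))
E
```

```text
(no output)
```

View pics/c_top.png

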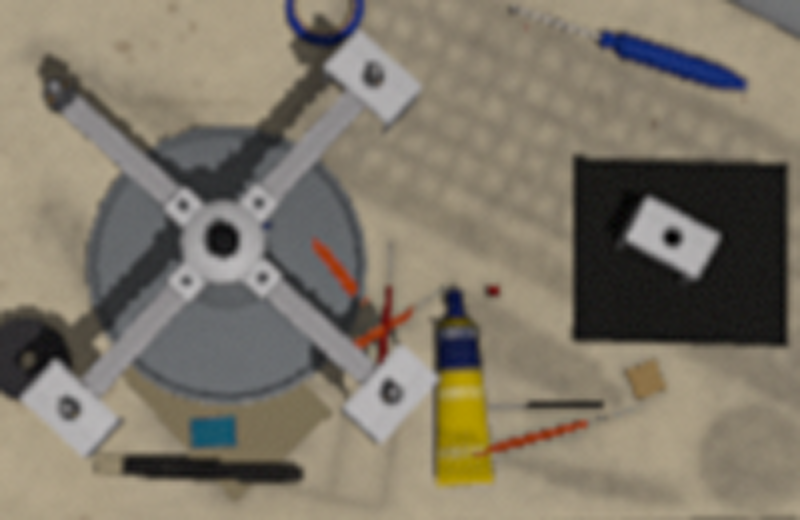

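View pics/c_sc.png

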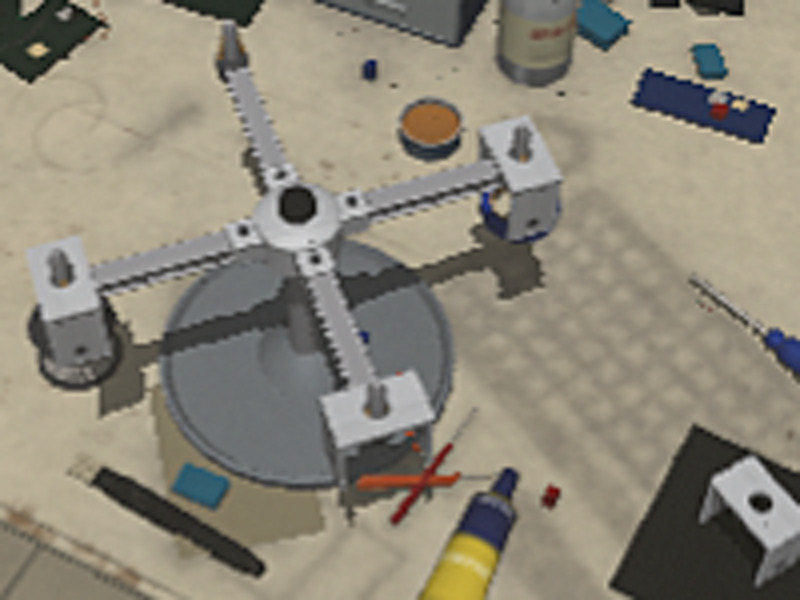

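In the enlarged crops the nut is at (222,238) top and (297,205) scene, the empty tip at (53,68) top and (230,25) scene, and the bracket hole at (673,238) top and (760,502) scene. The web corners in the top crop are (652,195), (722,237), (697,280) and (624,240).

```bash
python3 - <<'E'
from h import *
np.set_printoptions(precision=1,suppress=True)
T=lambda x,y:(225+(x+.5)/4-.5,160+(y+.5)/4-.5)
S=lambda x,y:(190+(x+.5)/4-.5,160+(y+.5)/4-.5)
dt=np.load("pics/top0.npy");ds=np.load("pics/scene0.npy")
for n,s,t in [("nut",(297,205),(222,238)),("tip",(230,25),(53,68)),("hole",(760,502),(673,238)),
  ("hubhole_front",(316,260),(262,278)),("spigR",(521,140),(374,72)),("spigF",(376,395),(392,390)),("spigL",(62,258),(69,407))]:
    a,b=S(*s),T(*t); print(n,*tri(a,b),depthpt("top",b,dt[round(b[1]),round(b[0])]),depthpt("scene",a,ds[round(a[1]),round(a[0])]))
c=[atz("top",T(*q),48)[:2] for q in [(652,195),(722,237),(697,280),(624,240)]]
c=np.array(c);print(c,c.mean(0));
for i in range(4):
    e=c[(i+1)%4]-c[i];print(np.linalg.norm(e),np.degrees(np.arctan2(e[1],e[0])))
print("mat",[atz("top",T(*q),3)[:2] for q in [(575,155),(787,163),(787,345),(573,340)]])
print("glue",[atz("top",T(*q),15)[:2] for q in [(455,290),(436,480),(492,480)]])
print("brush",[atz("top",T(*q),5)[:2] for q in [(95,465),(300,472)]])
print("spool",atz("top",T(30,358),36))
E
```

```text
nut [532.9 145.7 153.1] 1.4702697251812729 [532.2 146.2 156.1] [529.8 142.8 158.3]
tip [631.5 243.6 157.7] 3.0851365668558812 [662.3 257.5   1.3] [621.1 238.2 169.1]
hole [ 539.1 -132.4   50.4] 1.2511706011701964 [ 543.6 -140.3    5.5] [ 568.5 -132.     2. ]
hubhole_front [510.7 122.7 144.1] 2.634734387442243 [509.9 123.8 144.2] [509.1 120.2 147.8]
spigR [627.   56.6 157.6] 1.2946388018386843 [625.   57.7 166.8] [624.7  55.1 160.8]
spigF [444.   50.9 157.5] 0.8720920791897839 [443.4  51.9 168.9] [439.2  47.8 166.6]
spigL [438.1 232.6 163.8] 3.5100194950102046 [436.8 233.5 167.7] [437.5 229.5 166.9]
[[ 566.3 -120.2]
 [ 539.2 -162.9]
 [ 512.6 -146.2]
 [ 538.4 -101.6]] [ 539.1 -132.7]
50.57960554036382 -122.38420606992993
31.373787634022214 147.80529834607802
51.45922172950478 59.960317738033204
33.48674068006864 -33.63807864886414
mat [array([598.8, -79.5]), array([ 591.2, -216.8]), array([ 473.7, -211.4]), array([479.5, -74.2])]
glue [array([511.8,   1.5]), array([392.2,  16.6]), array([391.6, -18.7])]
brush [array([405. , 231.9]), array([398.6, 101.8])]
spool [471.9 269.6  36. ]
```

The tree axis is at about (533,145.5) and the empty arm at about 46°, so it needs about +134° anticlockwise. I'll push the left arm with shut fingers. First I align the tool to yaw π and move over the tree.

Units first: shifts go in shares of 300 mm and turns go in shares of pi rad. So -170 mm / 300 = -0.5667, -100 mm / 300 = -0.3333, -0.371 rad / 3.1416 = -0.1181.

```bash
python3 steer.py '[{"trans": [-0.1133, -0.0667, 0], "yaw": -0.0382, "finger_gap": 0}, {"trans": [-0.2267, -0.1333, 0], "yaw": -0.0764, "finger_gap": 0}, {"trans": [-0.34, -0.2, 0], "yaw": -0.1181, "finger_gap": 0}, {"trans": [-0.4533, -0.2667, 0], "yaw": -0.1181, "finger_gap": 0}, {"trans": [-0.5667, -0.3333, 0], "yaw": -0.1181, "finger_gap": 0}]'; python3 steer.py '[{"finger_gap": 0}]'
```

```text
t: 0.52
eef_pos: [349.3, 426.1, 214.4]
tcp_rot: [-3.141, -0.0, -3.139]
ft_force: [1.3, 0.6, 0.7]
opening: 0.707
grip_force: 0.0
t: 0.6
eef_pos: [351.8, 423.5, 214.5]
tcp_rot: [-3.14, 0.0, 3.138]
ft_force: [0.2, 0.5, -1.1]
opening: 0.639
grip_force: 0.0
```

To row units: -150 mm / 300 = -0.5, -132 mm / 300 = -0.44.

```bash
python3 steer.py '[{"trans": [-0.09, -0.1, 0], "finger_gap": 0}, {"trans": [-0.18, -0.2, 0], "finger_gap": 0}, {"trans": [-0.2667, -0.3, 0], "finger_gap": 0}, {"trans": [-0.3533, -0.4, 0], "finger_gap": 0}, {"trans": [-0.44, -0.5, 0], "finger_gap": 0}]'; python3 steer.py '[{"trans": [-0.0367, -0.0967, 0], "finger_gap": 0}, {"trans": [-0.07, -0.19, 0], "finger_gap": 0}, {"trans": [-0.07, -0.19, 0], "finger_gap": 0}, {"trans": [-0.07, -0.19, 0], "finger_gap": 0}]'
```

```text
t: 1.02
eef_pos: [481.5, 276.4, 214.5]
tcp_rot: [3.142, -0.0, -3.141]
ft_force: [0.0, 0.3, -0.1]
opening: 0.289
grip_force: 0.0
t: 1.35
eef_pos: [502.1, 219.7, 214.4]
tcp_rot: [-3.142, -0.001, 3.139]
ft_force: [-0.5, 0.0, 0.4]
opening: 0.024
grip_force: 0.0
```

To row units: 102 mm / 300 = 0.34, 68 mm / 300 = 0.2267.

```bash
python3 steer.py '[{"trans": [0, 0, 0.1133], "finger_gap": 0}, {"trans": [0, 0, 0.2267], "finger_gap": 0}, {"trans": [0, 0, 0.34], "finger_gap": 0}, {"trans": [0, 0, 0.34], "finger_gap": 0}]'; python3 steer.py '[{"trans": [0.0133, -0.0333, 0], "finger_gap": 0}, {"trans": [0.0533, -0.0667, 0], "finger_gap": 0}, {"trans": [0.09, -0.1, 0], "finger_gap": 0}, {"trans": [0.1133, -0.1433, 0], "finger_gap": 0}, {"trans": [0.13, -0.1833, 0], "finger_gap": 0}]';  python3 steer.py '[{"trans": [0.0067, -0.0367, 0], "finger_gap": 0}, {"trans": [0.01, -0.0733, 0], "finger_gap": 0}, {"trans": [0.0033, -0.11, 0], "finger_gap": 0}, {"trans": [-0.0067, -0.1433, 0], "finger_gap": 0}, {"trans": [-0.0167, -0.1733, 0], "finger_gap": 0}]'; python3 - <<'E'
from h import *
p,d=optics.read_camera("scene"); cv2.imwrite("pics/s1.png",crop(p[...,::-1],150,100,250,180,3))
E
```

```text
t: 1.68
eef_pos: [498.7, 221.1, 107.6]
tcp_rot: [-3.139, -0.008, -3.14]
ft_force: [-0.9, 0.9, -1.3]
opening: 0.005
grip_force: 0.0
t: 2.1
eef_pos: [463.1, 165.7, 115.0]
tcp_rot: [3.14, 0.004, -3.14]
ft_force: [1.8, 2.1, 0.4]
opening: 0.003
grip_force: 1.2
t: 2.52
eef_pos: [468.1, 112.6, 112.7]
tcp_rot: [3.142, -0.0, 3.141]
ft_force: [-1.1, 3.8, 0.4]
opening: 0.001
grip_force: 1.3
```

View pics/s1.png

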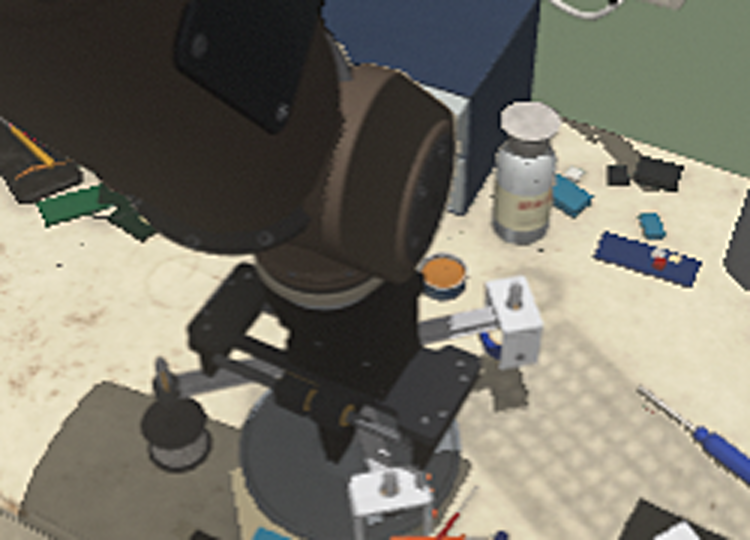

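The tree has turned about 90°: the empty arm is now on the left, with its tip at about (163,370) in the crop. I'll continue the arc more slowly.

To row units: -32 mm / 300 = -0.1067, -31 mm / 300 = -0.1033.

```bash
python3 steer.py '[{"trans": [-0.0233, -0.03, 0], "finger_gap": 0}, {"trans": [-0.0467, -0.0567, 0], "finger_gap": 0}, {"trans": [-0.07, -0.08, 0], "finger_gap": 0}, {"trans": [-0.09, -0.0933, 0], "finger_gap": 0}, {"trans": [-0.1067, -0.1033, 0], "finger_gap": 0}]'; python3 steer.py '[{"trans": [-0.0133, -0.0067, 0], "finger_gap": 0}, {"trans": [-0.0267, -0.0133, 0], "finger_gap": 0}, {"trans": [-0.04, -0.0167, 0], "finger_gap": 0}, {"trans": [-0.05, -0.02, 0], "finger_gap": 0}, {"trans": [-0.05, -0.02, 0], "finger_gap": 0}]'; python3 steer.py '[{"finger_gap": 0}, {"trans": [0.0333, 0.0067, 0], "finger_gap": 0}, {"trans": [0.0333, 0.0067, -0.1333], "finger_gap": 0}, {"trans": [0.0333, 0.0067, -0.2667], "finger_gap": 0}, {"trans": [0.0333, 0.0067, -0.3667], "finger_gap": 0}]'
```

```text
t: 2.98
eef_pos: [500.3, 82.2, 112.4]
tcp_rot: [-3.142, -0.001, 3.141]
ft_force: [-1.6, 2.6, 0.3]
opening: 0.002
grip_force: 1.1
t: 3.4
eef_pos: [515.5, 76.7, 112.7]
tcp_rot: [-3.142, 0.001, -3.141]
ft_force: [0.3, 0.2, 1.3]
opening: 0.008
grip_force: 0.0
t: 3.82
eef_pos: [504.1, 79.0, 225.1]
tcp_rot: [3.142, 0.001, -3.141]
ft_force: [0.2, 0.8, 0.3]
opening: 0.005
grip_force: 0.0
```

To row units: -204 mm / 300 = -0.68, -164 mm / 300 = -0.5467, 0.553 rad / 3.1416 = 0.176.

```bash
python3 steer.py '[{"trans": [-0.0233, -0.1367, 0], "yaw": 0.035, "finger_gap": 1}, {"trans": [-0.0467, -0.2733, 0], "yaw": 0.07, "finger_gap": 1}, {"trans": [-0.07, -0.41, 0], "yaw": 0.105, "finger_gap": 1}, {"trans": [-0.0933, -0.5467, 0], "yaw": 0.1401, "finger_gap": 1}, {"trans": [-0.1167, -0.68, 0], "yaw": 0.176, "finger_gap": 1}]'; python3 steer.py '[{"finger_gap": 1}, {"finger_gap": 1}, {"finger_gap": 1}, {"finger_gap": 1}]'; python3 - <<'E'
from h import *
p,d=optics.read_camera("top"); q,e=optics.read_camera("scene")
a=crop(p[...,::-1],225,160,200,130,4);b=crop(q[...,::-1],190,160,200,145,4)
np.save("pics/top2.npy",d);np.save("pics/sc2.npy",e)
cv2.imwrite("pics/t2.png",a);cv2.imwrite("pics/s2.png",b)
E
```

```text
t: 4.23
eef_pos: [539.1, -126.8, 222.8]
tcp_rot: [3.142, 0.001, 2.584]
ft_force: [0.2, 0.6, -0.0]
opening: 0.301
grip_force: 0.0
t: 4.57
eef_pos: [539.3, -123.9, 222.7]
tcp_rot: [3.141, -0.0, 2.591]
ft_force: [0.0, 0.2, 0.3]
opening: 0.577
grip_force: 0.0
```

View pics/t2.png

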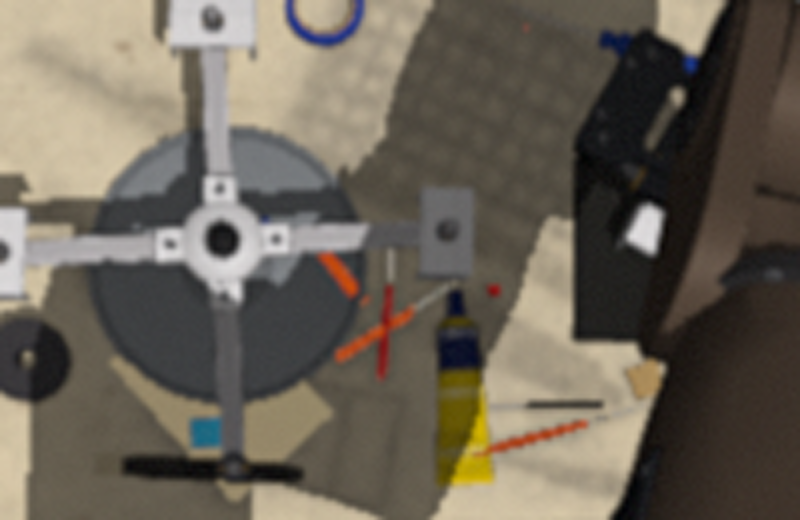

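View pics/s2.png

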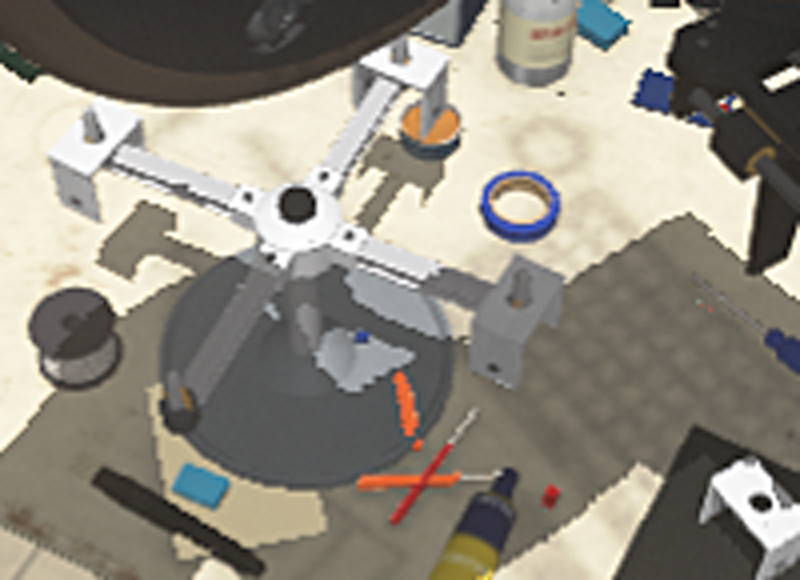

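The empty arm now points to the front, with its tip at about (233,466) in the top crop and (172,376) in the scene crop. The right bracket's spigot is at (448,229) and (519,283). The far one is at (212,17) and the left one at (2,251).

To row units: -9 mm / 300 = -0.03.

```bash
python3 - <<'E'
from h import *
np.set_printoptions(precision=1,suppress=True)
T=lambda x,y:(225+(x+.5)/4-.5,160+(y+.5)/4-.5)
S=lambda x,y:(190+(x+.5)/4-.5,160+(y+.5)/4-.5)
for n,s,t in [("nut",(297,205),(222,238)),("tip",(172,376),(233,466)),("R",(519,272),(448,229)),("far",(402,43),(212,17)),("left",(92,112),(2,251))]:
    a,b=S(*s),T(*t); P=atz("top",b,155 if n=="nut" else 169); Q=atz("scene",a,159 if n=="nut" else 171)
    print(n,*tri(a,b),P,Q)
    if n!="nut":
        for c in (P,Q): v=c[:2]-[533,145.3];print("   ",np.hypot(*v),np.degrees(np.arctan2(*v[::-1])))
E
python3 steer.py '[{"trans": [0, -0.03, 0], "finger_gap": 1}, {"trans": [0, -0.03, 0], "finger_gap": 1}, {"trans": [0, -0.03, 0], "finger_gap": 1}, {"trans": [0, -0.03, 0], "finger_gap": 1}]'
```

```text
nut [532.9 145.7 153.1] 1.4702697251812729 [532.3 146.2 155. ] [529.4 142.5 159. ]
tip [402.7 141.4 166.2] 1.0300840641323776 [402.4 141.8 169. ] [400.6 138.9 171. ]
    130.6799839451595 -178.45182784290031
    132.50340273804852 -177.25244053345983
R [534.   17.2 171.3] 2.4693497817113026 [533.7  18.1 169. ] [535.   16.3 171. ]
    127.21557413142182 -89.69836260334384
    129.04763285077465 -89.11835873889251
far [661.2 148.7 159.6] 3.124418621459263 [658.3 149.8 169. ] [652.1 142.4 171. ]
    125.37934566425075 2.0564834441431223
    119.08986073475813 -1.3878532948143638
left [525.6 270.1 171.6] 1.186363032829609 [525.5 270.9 169. ] [526.4 270.  171. ]
    125.7921131220453 93.41652837831072
    124.9040119396737 93.02260516394821
t: 5.0
eef_pos: [535.0, -132.8, 222.7]
tcp_rot: [3.141, 0.0, 2.589]
ft_force: [-0.1, 0.7, 0.6]
opening: 0.947
grip_force: 0.0
```

To row units: 165 mm / 300 = 0.55, 140 mm / 300 = 0.4667.

```bash
python3 steer.py '[{"trans": [-0.01, 0.0067, 0.12], "finger_gap": 1}, {"trans": [-0.01, 0.0067, 0.24], "finger_gap": 1}, {"trans": [-0.01, 0.0067, 0.36], "finger_gap": 1}, {"trans": [-0.01, 0.0067, 0.4667], "finger_gap": 1}, {"trans": [-0.01, 0.0067, 0.55], "finger_gap": 1}]'; python3 steer.py '[{"trans": [0, 0, 0.0533], "finger_gap": 1}, {"trans": [0, 0, 0.1067], "finger_gap": 1}, {"trans": [0, 0, 0.1533], "finger_gap": 1}, {"trans": [0, 0, 0.1533], "finger_gap": 1}, {"trans": [0, 0, 0.1533], "finger_gap": 1}]'
```

```text
t: 5.42
eef_pos: [538.0, -132.4, 55.3]
tcp_rot: [-3.141, -0.002, 2.589]
ft_force: [-0.2, -0.2, 0.3]
opening: 1.0
grip_force: 0.0
t: 5.83
eef_pos: [538.5, -132.6, 11.3]
tcp_rot: [-3.141, -0.001, 2.589]
ft_force: [-0.1, -0.8, 1.0]
opening: 0.998
grip_force: 0.0
```

To row units: -160 mm / 300 = -0.5333, -120 mm / 300 = -0.4, -0.553 rad / 3.1416 = -0.176.

```bash
for i in 1 2; do python3 steer.py '[{"finger_gap": 0}, {"finger_gap": 0}, {"finger_gap": 0}, {"finger_gap": 0}, {"finger_gap": 0}]' | tail -2; done; python3 steer.py '[{"trans": [0, 0, -0.0333], "finger_gap": 0}, {"trans": [0, 0, -0.1333], "finger_gap": 0}, {"trans": [0, 0, -0.2667], "finger_gap": 0}, {"trans": [0, 0, -0.4], "finger_gap": 0}, {"trans": [0, 0, -0.5333], "finger_gap": 0}]'; python3 steer.py '[{"trans": [0, 0, -0.1167], "yaw": -0.0382, "finger_gap": 0}, {"trans": [0, 0, -0.2], "yaw": -0.0764, "finger_gap": 0}, {"trans": [0, 0, -0.2], "yaw": -0.1146, "finger_gap": 0}, {"trans": [0, 0, -0.2], "yaw": -0.1528, "finger_gap": 0}, {"trans": [0, 0, -0.2], "yaw": -0.176, "finger_gap": 0}]';python3 steer.py '[{"finger_gap": 0}, {"finger_gap": 0}]'
```

```text
opening: 0.706
grip_force: 0.0
opening: 0.523
grip_force: 29.8
t: 7.08
eef_pos: [538.0, -132.6, 173.9]
tcp_rot: [-3.141, -0.001, 2.589]
ft_force: [0.8, -0.7, -1.1]
opening: 0.531
grip_force: 29.8
t: 7.5
eef_pos: [538.3, -132.6, 232.8]
tcp_rot: [-3.141, 0.001, -3.135]
ft_force: [-1.0, 0.2, -1.9]
opening: 0.531
grip_force: 29.8
t: 7.67
eef_pos: [538.4, -132.7, 231.9]
tcp_rot: [3.142, -0.0, 3.139]
ft_force: [0.8, 0.0, -1.5]
opening: 0.526
grip_force: 29.8
```

The bracket is held. Now I carry it over the empty arm's spigot at height.

To row units: 170 mm / 300 = 0.5667, 136 mm / 300 = 0.4533.

```bash
python3 steer.py '[{"trans": [0.0567, 0.1133, 0], "finger_gap": 0}, {"trans": [0.1133, 0.2267, 0], "finger_gap": 0}, {"trans": [0.17, 0.34, 0], "finger_gap": 0}, {"trans": [0.2267, 0.4533, 0], "finger_gap": 0}, {"trans": [0.2833, 0.5667, 0], "finger_gap": 0}]'; python3 steer.py '[{"trans": [0.0567, 0.1133, 0], "finger_gap": 0}, {"trans": [0.1133, 0.2267, 0], "finger_gap": 0}, {"trans": [0.17, 0.3467, 0], "finger_gap": 0}, {"trans": [0.17, 0.3467, 0], "finger_gap": 0}, {"trans": [0.17, 0.3467, 0], "finger_gap": 0}]'; python3 steer.py '[{"trans": [0, 0, 0.0333], "finger_gap": 0}, {"trans": [0, 0, 0.0667], "finger_gap": 0}, {"trans": [0, 0, 0.1], "finger_gap": 0}, {"trans": [0, 0, 0.1], "finger_gap": 0}]'; python3 - <<'E'
from h import *
p,d=optics.read_camera("top"); q,e=optics.read_camera("scene")
a=crop(p[...,::-1],250,220,66,80,6);b=crop(q[...,::-1],200,220,66,80,6)
cv2.imwrite("pics/t3full.png",p[...,::-1]);cv2.imwrite("pics/s3full.png",q[...,::-1])
cv2.imwrite("pics/ts3.png",np.hstack([a,b]))
E
```

```text
t: 8.08
eef_pos: [452.4, 38.5, 231.7]
tcp_rot: [3.141, -0.0, 3.138]
ft_force: [0.9, 0.8, -1.7]
opening: 0.527
grip_force: 29.8
t: 8.5
eef_pos: [401.8, 142.7, 231.9]
tcp_rot: [3.142, 0.0, -3.14]
ft_force: [0.0, -0.0, -1.8]
opening: 0.526
grip_force: 29.8
t: 8.83
eef_pos: [402.5, 140.1, 200.3]
tcp_rot: [-3.141, -0.002, 3.139]
ft_force: [0.8, -1.1, -1.3]
opening: 0.527
grip_force: 29.8
```

View pics/ts3.png

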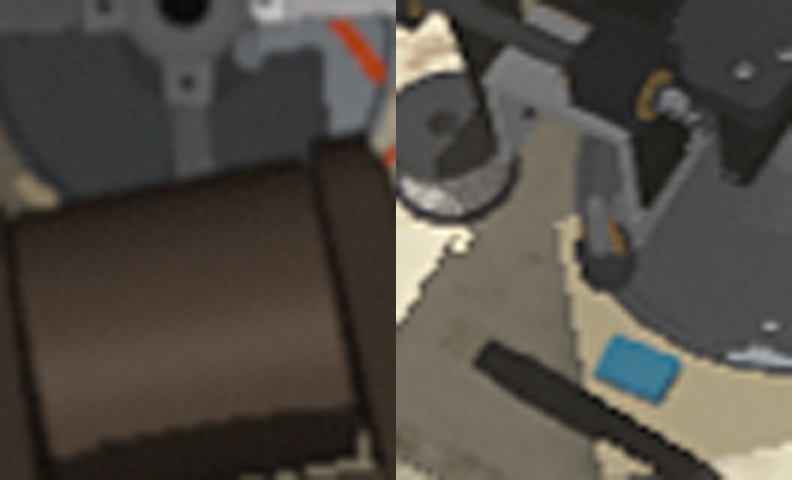

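The scene half shows the spigot tip at crop (597,200), clear below the bracket. The top camera is blocked by the wrist. I'll project the expected bracket edges into the scene view for a relative check.

```bash
python3 - <<'E'
from h import *
st=monitor.state();x,y,z=st["eef_pos"];print(st["eef_pos"])
q=cv2.imread("pics/s3full.png");X0,Y0,W,H,s=195,200,75,60,10
b=crop(q,X0,Y0,W,H,s)
cx,cy,fz=402.5+.6,140.1,200.3-8.3
def L(P,c,cl=False):
    u=np.round(((proj("scene",np.array(P,float))-[X0,Y0])+.5)*s).astype(int);cv2.polylines(b,[u],cl,c,1);print(c,u.tolist()[:4])
dx,dy=15,25
L([(cx-dx,cy-dy,fz+45),(cx-dx,cy+dy,fz+45),(cx+dx,cy+dy,fz+45),(cx+dx,cy-dy,fz+45)],(0,255,0),True)
L([(cx-dx,cy-22,fz),(cx-dx,cy-22,fz+41),(cx-dx,cy+22,fz+41),(cx-dx,cy+22,fz)],(0,0,255))
L([(cx-dx,cy+25,fz),(cx-dx,cy+25,fz+45)],(255,255,0))
a=np.linspace(0,6.28,24)
L([(cx+6.5*np.cos(t),cy+6.5*np.sin(t),fz+45) for t in a],(255,0,255),True)
L([(402.6,141.4,143),(402.6,141.4,171)],(0,255,255))
cv2.imwrite("pics/o3.png",b)
E
```

```text
[403.03966304 140.43943895 201.6857709 ]
(0, 255, 0) [[420, 444], [185, 338], [276, 221], [507, 322]]
(0, 0, 255) [[429, 574], [408, 450], [202, 357], [231, 482]]
(255, 255, 0) [[218, 476], [185, 338]]
(255, 0, 255) [[365, 304], [356, 302], [347, 301], [337, 303]]
(0, 255, 255) [[390, 606], [376, 529]]
```

View pics/o3.png

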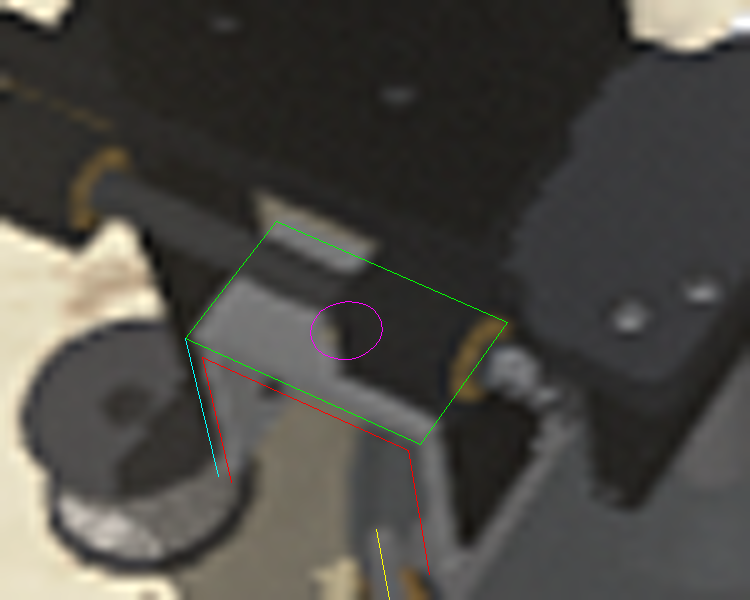

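The overlay matches the seen bracket to about one pixel, and the spigot lies under the hole. I'll lower to just above the tip, then slowly over its point, watching the force.

To row units: 50 mm / 300 = 0.1667, 45 mm / 300 = 0.15.

```bash
python3 steer.py '[{"trans": [0.0023, 0.0023, 0.05], "finger_gap": 0}, {"trans": [0.0023, 0.0023, 0.1], "finger_gap": 0}, {"trans": [0.0023, 0.0023, 0.15], "finger_gap": 0}, {"trans": [0.0023, 0.0023, 0.1667], "finger_gap": 0}, {"trans": [0.0023, 0.0023, 0.1667], "finger_gap": 0}]'; python3 steer.py '[{"trans": [0, 0, 0.0133], "finger_gap": 0}, {"trans": [0, 0, 0.0267], "finger_gap": 0}, {"trans": [0, 0, 0.0367], "finger_gap": 0}, {"trans": [0, 0, 0.0367], "finger_gap": 0}, {"trans": [0, 0, 0.0367], "finger_gap": 0}]'; python3 steer.py '[{"trans": [0, 0, 0.0067], "finger_gap": 0}, {"trans": [0, 0, 0.0133], "finger_gap": 0}, {"trans": [0, 0, 0.0133], "finger_gap": 0}, {"trans": [0, 0, 0.0133], "finger_gap": 0}]'
```

```text
t: 9.35
eef_pos: [401.9, 141.5, 151.3]
tcp_rot: [-3.141, -0.001, 3.141]
ft_force: [0.0, 0.1, -1.4]
opening: 0.525
grip_force: 29.8
t: 9.77
eef_pos: [402.0, 141.9, 140.7]
tcp_rot: [3.141, 0.0, -3.141]
ft_force: [0.5, 0.8, -1.4]
opening: 0.523
grip_force: 29.8
t: 10.1
eef_pos: [401.9, 141.9, 136.6]
tcp_rot: [3.142, -0.0, -3.141]
ft_force: [0.5, -0.2, -0.8]
opening: 0.528
grip_force: 29.8
```

To row units: 4 mm / 300 = 0.0133, 2 mm / 300 = 0.0067.

```bash
for i in 1; do python3 steer.py '[{"trans": [0, 0, 0.0067], "finger_gap": 0}, {"trans": [0, 0, 0.0133], "finger_gap": 0}, {"trans": [0, 0, 0.0133], "finger_gap": 0}, {"trans": [0, 0, 0.0133], "finger_gap": 0}]'; done; python3 steer.py '[{"trans": [0, 0, 0.005], "finger_gap": 0}, {"trans": [0, 0, 0.01], "finger_gap": 0}, {"trans": [0, 0, 0.01], "finger_gap": 0}, {"trans": [0, 0, 0.01], "finger_gap": 0}]';  python3 steer.py '[{"trans": [0, 0, 0.005], "finger_gap": 0}, {"trans": [0, 0, 0.01], "finger_gap": 0}, {"trans": [0, 0, 0.01], "finger_gap": 0}, {"trans": [0, 0, 0.01], "finger_gap": 0}]'; python3 - <<'E'
from h import *
f=[]
for i in range(4): optics.read_camera("scene"); s=monitor.state(); f.append(np.r_[s["ft_force"],s["eef_pos"],s["moment"]])
print(np.mean(f,0).round(2))
E
```

```text
t: 10.43
eef_pos: [401.9, 141.9, 132.5]
tcp_rot: [3.142, -0.0, -3.141]
ft_force: [0.2, 0.6, -1.0]
opening: 0.527
grip_force: 29.8
t: 10.77
eef_pos: [401.9, 141.9, 129.6]
tcp_rot: [3.142, -0.0, -3.141]
ft_force: [0.3, -0.1, -0.8]
opening: 0.525
grip_force: 29.8
t: 11.1
eef_pos: [401.9, 141.9, 126.6]
tcp_rot: [3.142, -0.0, -3.141]
ft_force: [-0.1, 0.2, -1.8]
opening: 0.526
grip_force: 29.8
[-2.6000e-01 -2.8000e-01 -8.6000e-01  4.0191e+02  1.4194e+02  1.2663e+02
  3.0000e-02 -1.0000e-02 -0.0000e+00]
```

There is no contact force 12 mm below the tip, so the spigot is through the hole. Now I press over the leaves in small steps.

```bash
for i in 1; do python3 steer.py '[{"trans": [0, 0, 0.0033], "finger_gap": 0}, {"trans": [0, 0, 0.0067], "finger_gap": 0}, {"trans": [0, 0, 0.01], "finger_gap": 0}, {"trans": [0, 0, 0.01], "finger_gap": 0}]'; python3 steer.py '[{"trans": [0, 0, 0.0033], "finger_gap": 0}, {"trans": [0, 0, 0.0067], "finger_gap": 0}, {"trans": [0, 0, 0.01], "finger_gap": 0}, {"trans": [0, 0, 0.01], "finger_gap": 0}]'; python3 steer.py '[{"trans": [0, 0, 0.0033], "finger_gap": 0}, {"trans": [0, 0, 0.0067], "finger_gap": 0}, {"trans": [0, 0, 0.01], "finger_gap": 0}, {"trans": [0, 0, 0.01], "finger_gap": 0}]'; done | grep -v -e rot -e grip
```

```text
t: 11.63
eef_pos: [401.8, 141.9, 123.4]
ft_force: [-1.1, -0.6, -1.3]
opening: 0.527
t: 11.97
eef_pos: [401.9, 141.9, 120.5]
ft_force: [0.0, -1.5, -1.1]
opening: 0.527
t: 12.3
eef_pos: [402.0, 141.9, 117.5]
ft_force: [1.5, -1.1, 1.0]
opening: 0.529
```

To row units: 2 mm / 300 = 0.0067, 1 mm / 300 = 0.0033.

```bash
(python3 steer.py '[{"trans": [0, 0, 0.0033], "finger_gap": 0}, {"trans": [0, 0, 0.0067], "finger_gap": 0}, {"trans": [0, 0, 0.0067], "finger_gap": 0}, {"trans": [0, 0, 0.0067], "finger_gap": 0}]'; python3 steer.py '[{"trans": [0, 0, 0.0033], "finger_gap": 0}, {"trans": [0, 0, 0.0067], "finger_gap": 0}, {"trans": [0, 0, 0.0067], "finger_gap": 0}, {"trans": [0, 0, 0.0067], "finger_gap": 0}]'; python3 steer.py '[{"trans": [0, 0, 0.0033], "finger_gap": 0}, {"trans": [0, 0, 0.0067], "finger_gap": 0}, {"trans": [0, 0, 0.0067], "finger_gap": 0}, {"trans": [0, 0, 0.0067], "finger_gap": 0}]') | grep -v -e rot -e grip
```

```text
t: 12.63
eef_pos: [402.1, 142.0, 115.7]
ft_force: [0.2, -0.8, 3.8]
opening: 0.529
t: 12.97
eef_pos: [402.0, 142.0, 113.6]
ft_force: [0.9, 0.2, 3.0]
opening: 0.528
t: 13.3
eef_pos: [402.0, 142.0, 111.7]
ft_force: [0.3, -0.3, 3.8]
opening: 0.531
```

To row units: 1 mm / 300 = 0.0033.

```bash
(python3 steer.py '[{"trans": [0, 0, 0.0033], "finger_gap": 0}, {"trans": [0, 0, 0.0033], "finger_gap": 0}, {"trans": [0, 0, 0.0033], "finger_gap": 0}]'; python3 steer.py '[{"trans": [0, 0, 0.0033], "finger_gap": 0}, {"trans": [0, 0, 0.0033], "finger_gap": 0}, {"trans": [0, 0, 0.0033], "finger_gap": 0}]'; python3 steer.py '[{"trans": [0, 0, 0.0033], "finger_gap": 0}, {"trans": [0, 0, 0.0033], "finger_gap": 0}, {"trans": [0, 0, 0.0033], "finger_gap": 0}]') | grep -v -e rot -e grip
```

```text
t: 13.55
eef_pos: [402.1, 142.0, 110.8]
ft_force: [-0.6, -0.8, 7.7]
opening: 0.527
t: 13.8
eef_pos: [402.2, 142.0, 109.9]
ft_force: [0.5, -1.2, 8.7]
opening: 0.528
t: 14.05
eef_pos: [402.2, 142.0, 108.8]
ft_force: [-0.2, 0.5, 6.7]
opening: 0.525
```

```bash
(python3 steer.py '[{"trans": [0, 0, 0.0023], "finger_gap": 0}, {"trans": [0, 0, 0.0023], "finger_gap": 0}, {"trans": [0, 0, 0.0023], "finger_gap": 0}]';python3 steer.py '[{"trans": [0, 0, 0.0023], "finger_gap": 0}, {"trans": [0, 0, 0.0023], "finger_gap": 0}, {"trans": [0, 0, 0.0023], "finger_gap": 0}]') | grep -v -e rot -e grip; python3 - <<'E'
from h import *
f=[]
for i in range(4): optics.read_camera("scene"); s=monitor.state(); f.append(np.r_[s["ft_force"],s["eef_pos"]])
print(np.mean(f,0).round(2))
E
```

```text
t: 14.3
eef_pos: [402.2, 142.0, 108.2]
ft_force: [-0.2, -0.4, 9.9]
opening: 0.526
t: 14.55
eef_pos: [402.2, 142.0, 107.6]
ft_force: [0.0, -0.7, 11.8]
opening: 0.526
[-4.0000e-01 -3.6000e-01  1.1740e+01  4.0222e+02  1.4201e+02  1.0766e+02]
```

To row units: 0.5 mm / 300 = 0.0017.

```bash
python3 steer.py '[{"trans": [0, 0, 0.0017], "finger_gap": 0}, {"trans": [0, 0, 0.0017], "finger_gap": 0}, {"trans": [0, 0, 0.0017], "finger_gap": 0}]' | grep -e eef -e ft; python3 - <<'E'
from h import *
f=[]
for i in range(4): optics.read_camera("scene"); s=monitor.state(); f.append(np.r_[s["ft_force"],s["eef_pos"]])
print(np.mean(f,0).round(2))
E
```

```text
eef_pos: [402.3, 142.0, 107.2]
ft_force: [-1.2, -0.6, 13.4]
[ -1.01  -0.7   13.44 402.25 142.01 107.26]
```

To row units: 0.5 mm / 300 = 0.0017.

```bash
python3 steer.py '[{"trans": [0, 0, 0.0017], "finger_gap": 0}, {"trans": [0, 0, 0.0017], "finger_gap": 0}, {"trans": [0, 0, 0.0017], "finger_gap": 0}]' | grep -e eef -e ft; python3 - <<'E'
from h import *
f=[]
for i in range(4): optics.read_camera("scene"); s=monitor.state(); f.append(np.r_[s["ft_force"],s["eef_pos"]])
print(np.mean(f,0).round(2))
E
```

```text
eef_pos: [402.3, 142.0, 106.8]
ft_force: [-1.9, -0.1, 16.0]
[ -0.84  -0.68  15.38 402.27 142.02 106.85]
```

The load is 16.6 N, past the leaves' 13 N, and it rises at the arm's own stiffness of about 5 N/mm. The bracket is home. I'll unload, open and retreat.

Units first: shifts go in shares of 300 mm and turns go in shares of pi rad. So -3 mm / 300 = -0.01, -2 mm / 300 = -0.0067.

```bash
python3 steer.py '[{"trans": [0, 0, -0.0033], "finger_gap": 0}, {"trans": [0, 0, -0.0067], "finger_gap": 0}, {"trans": [0, 0, -0.01], "finger_gap": 0}, {"trans": [0, 0, -0.01], "finger_gap": 0}]' | grep -e eef -e ft; python3 steer.py '[{"finger_gap": 0.75}, {"finger_gap": 0.75}, {"finger_gap": 0.75}, {"finger_gap": 0.75}, {"finger_gap": 0.75}]';python3 steer.py '[{"finger_gap": 0.75}, {"finger_gap": 0.75}, {"trans": [0, 0, -0.0167], "finger_gap": 0.75}, {"trans": [0, 0, -0.0333], "finger_gap": 0.75}, {"trans": [0, 0, -0.0667], "finger_gap": 0.75}]'
```

```text
eef_pos: [402.1, 142.0, 109.4]
ft_force: [2.0, 0.4, 3.6]
t: 16.4
eef_pos: [401.8, 141.9, 109.1]
tcp_rot: [3.142, -0.0, -3.141]
ft_force: [-0.1, -0.2, -1.0]
opening: 0.742
grip_force: 0.0
t: 16.82
eef_pos: [401.7, 141.9, 129.4]
tcp_rot: [-3.141, -0.001, -3.141]
ft_force: [0.4, -0.3, -0.1]
opening: 0.752
grip_force: 0.0
```

Clear with no force. I'll rise and move aside to the right, then check with the last picture.

To row units: -135 mm / 300 = -0.45, -100 mm / 300 = -0.3333.

```bash
python3 steer.py '[{"trans": [0, 0, -0.0833], "finger_gap": 0.75}, {"trans": [0, 0, -0.2], "finger_gap": 0.75}, {"trans": [0, 0, -0.3333], "finger_gap": 0.75}, {"trans": [0, 0, -0.45], "finger_gap": 0.75}, {"trans": [0, 0, -0.45], "finger_gap": 0.75}]' | grep -e eef -e ft; python3 steer.py '[{"trans": [-0.0333, -0.1267, 0], "finger_gap": 0.75}, {"trans": [-0.0667, -0.2533, 0], "finger_gap": 0.75}, {"trans": [-0.1, -0.38, 0], "finger_gap": 0.75}, {"trans": [-0.1333, -0.5067, 0], "finger_gap": 0.75}, {"trans": [-0.1667, -0.6333, 0], "finger_gap": 0.75}]'|grep eef;python3 steer.py '[{"trans": [-0.0333, -0.1267, 0], "finger_gap": 0.75}, {"trans": [-0.0667, -0.2533, 0], "finger_gap": 0.75}, {"trans": [-0.1, -0.38, 0], "finger_gap": 0.75}, {"trans": [-0.1, -0.38, 0], "finger_gap": 0.75}]'|grep eef; python3 - <<'E'
from h import *
np.set_printoptions(precision=1,suppress=True)
p,d=optics.read_camera("top"); q,e=optics.read_camera("scene")
a=crop(p[...,::-1],231,150,95,150,4);b=crop(q[...,::-1],190,160,105,150,4)
cv2.imwrite("pics/f.png",np.hstack([a,b]))
np.save("pics/top4.npy",d);np.save("pics/sc4.npy",e)
E
```

```text
eef_pos: [403.7, 142.3, 270.6]
ft_force: [-0.0, 0.1, 0.6]
eef_pos: [451.8, -49.9, 264.7]
eef_pos: [483.1, -167.4, 264.1]
```

View pics/f.png

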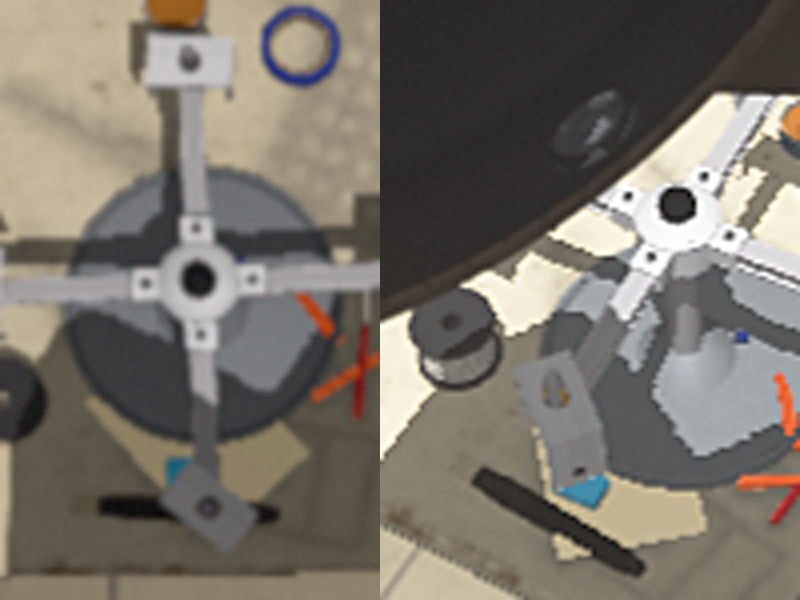

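The bracket is on the spigot, with its hole centred at (209,508) in the top half, and the arm points to the front. But it has twisted about 30° about the spigot. I'll check its web height against the other brackets with the depth data.

```bash
python3 - <<'E'
from h import *
np.set_printoptions(precision=1,suppress=True)
D={"top":[],"scene":[]}
for i in range(6):
    for n in D: D[n].append(optics.read_camera(n)[1])
def z(n,px,r=1):
    v=[]
    m=np.median(D[n],0)
    for u in px:
        u0,v0=round(u[0]),round(u[1])
        for a in range(-r,r+1):
            for b in range(-r,r+1): v.append(depthpt(n,(u0+a,v0+b),m[v0+b,u0+a]))
    return np.array(v)
t=lambda x,y:(231+(x+.5)/4-.5,150+(y+.5)/4-.5)
s=lambda x,y:(190+(x-380+.5)/4-.5,160+(y+.5)/4-.5)
for k,px in {"new":[t(185,490),t(235,525)],"far":[t(168,60),t(215,60)],"hole":[t(209,508)],"nutpads":[t(196,228),t(201,334)]}.items():
    q=z("top",px);print(k,q[:,2].round(1),np.median(q,0))
q=z("scene",[s(535,375),s(585,415),s(560,425)]);print("scene new",q[:,2],np.median(q,0))
q=z("scene",[s(652,257),s(729,236),s(703,177)],0);print("scene pads",q[:,2])
c=np.array([atz("top",t(*p),147)[:2] for p in [(193,464),(257,507),(228,552),(160,503)]]);print(c,c.mean(0))
print("hole",atz("top",t(209,508),147),atz("top",t(209,508),171))
E
```

```text
new [148.5 147.8 148.1 147.1 146.9 147.4 149.  144.8 147.8 145.2 146.1 145.7
 145.9 145.9 147.  149.1 147.4 146.6] [401.6 141.8 147. ]
far [147.2 148.2 148.3 146.6 147.5 147.7 148.7 147.8 147.7 146.9 146.  146.9
 146.8 146.9 148.  148.4 146.2 146.4] [660.3 148.3 147.3]
hole [169.9 168.8 166.2 171.1 167.4 161.1 165.5 163.6 142.5] [400.4 141.5 166.2]
nutpads [146.2 142.9 143.1 146.9 146.  142.2 143.7 144.4 144.3 146.2 143.6 148.1
 147.7 145.3 145.3 143.2 143.3 143.1] [531.5 145.6 144.4]
scene new [145.9 147.4 147.1 147.1 146.4 146.6 146.8 146.9 146.5 147.1 146.8 146.3
 147.  146.4 147.7 145.4 146.7 146.3 146.6 147.2 146.1 147.3 146.3 146.7
 145.9 146.2 147.2] [402.1 130.2 146.7]
scene pads [145.5 146.1 145.8]
[[426.5 150.9]
 [401.5 114.8]
 [376.3 131.7]
 [404.6 170. ]] [402.2 141.8]
hole [401.3 142.1 147. ] [401.2 141.8 171. ]
```

The web top measures 147.0 mm (147.3 mm on the far bracket), which puts it fully home, centred on the spigot. The twist isn't part of the judging and the legs stand clear of the arm, so I'm handing in.

```bash
python3 -c "
from cell import env, optics, monitor
print(env.job_done())"
```

```text
the job is handed in; nothing more can be done
None
```

The tree's empty arm points to the front (about 2° off) and the bracket sits home on its collar, pressed with about 17 N at most; it ended twisted about 30° around the spigot, and the job is handed in with no verdict shown.

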